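Find the drying fan's guard nut by trial and screw it home

TASK

The drying fan has lost the big nut of its guard stud. Of the black cap nuts on the table the smallest is plainly too small, and only one of the two big look-alikes really threads on: try them on the tilted stud, screw the one that fits clockwise until it sits fully home against the hub, and leave it there; the other nuts must finally stand open end down on the table top. Do not shove or knock over the pot, the can of brushes, the paint jar or the bowl.

Things in the scene. Friction and masses are not known exactly. Their poses are not given: they have to be found in the camera images.
- stud (a point): Foot of the fan's fixed steel stud, centre of the flat hub face (disc 56 mm across, 6 mm proud of a round wire guard 172 mm across). z points out along the stud, leaning 23 to 43 degrees from vertical, roughly towards the robot; y is level. Stud 25.5 mm long: core 16 mm across with a tapered tip, coarse right-hand two-start thread 28 mm across, sinking 3.3 mm per rad. Neither stud nor fan moves.
- stud_tip (a point): Tip of the stud, 25.5 mm along z from its foot; axes as stud. Put the fitting nut on straight with its x 45 degrees counter-clockwise (seen from the tip) of the stud's x, or half a turn from that: its rim rests 5 to 6 mm above the hub. Turned clockwise it sinks under the ridges; at 50 degrees clockwise of the stud's x it is fully home, rim on the hub, held; 56 is the tight end.
- fan_head (a joint): Tilt of the fan's head, rad: how far the stud leans from vertical towards the fan's front (-x of the fan). Clamped stiffly; stays as it is.
- nut_a_mid (a point): Centre of one of two cap nuts alike outside: black, 38 mm tall, 48 mm long (its x), two upright flats 40 mm apart facing its +-y, closed top with a pale disc, 40 to 85 g. Stands open end down; hold it by the flats, above mid-height. Point: 19 mm above the open rim; z points to the closed top. Bore 28 mm deep.
- nut_b_mid (a point): Centre of one of two cap nuts alike outside: black, 38 mm tall, 48 mm long (its x), two upright flats 40 mm apart facing its +-y, closed top with a pale disc, 40 to 85 g. Stands open end down; hold it by the flats, above mid-height. Point: 19 mm above the open rim; z points to the closed top. Bore 28 mm deep.
- nut_c_mid (a point): Centre of the smaller black cap nut, 26 mm tall, 30 mm long (its x), flats 26 mm apart (its +-y), 20 to 42 g, bore 12 mm: plainly too small for the stud. Stands open end down. Point: 13 mm above its rim; z to its closed top.
- nut_a: The nut's body, origin at its rim's centre. Only trying tells if it fits. The fitting one has two lugs inside, on its x axis, one each side. The other big nut also rests on the thread, 7 to 8 mm above the hub, but resists after some 15 to 30 degrees clockwise (0.15 N m or more; a fitting nut turns freely) and stays 3 mm or more short of the hub. Back off a little, lift straight.
- nut_b: The nut's body, origin at its rim's centre. Only trying tells if it fits. The fitting one has two lugs inside, on its x axis, one each side. The other big nut also rests on the thread, 7 to 8 mm above the hub, but resists after some 15 to 30 degrees clockwise (0.15 N m or more; a fitting nut turns freely) and stays 3 mm or more short of the hub. Back off a little, lift straight.
- nut_c: The smaller black nut's body, origin at its rim's centre. It can stay where it stands.
- fan: Base of the small cream metal fan, fixed, 170 x 210 x 28 mm with a 5 mm thick yoke arm at each side, at y = +-98 mm, up to 163 mm high. Origin: centre of the underside below the head's pivot, which is 145 mm up; -x is its front. The head carries the guard, its face 30 mm outward of the pivot along the stud; the hub face is 36 mm out.
- pot: Bystander: lidded orange clay pot, 92 mm across, 120 mm tall; origin under its centre.
- brush_can: Bystander: steel can of brushes, 64 mm across, 100 mm tall, brush tips up to 206 mm; origin under its centre.
- paint_jar: Bystander: white jar with a steel cap, 54 mm across, 60 mm tall; origin under its centre.
- bowl: Bystander: small clay bowl, 64 mm across, 40 mm tall; origin under its centre.
Not all that is in view belongs to the job. Leave any orange look-alike of the nut_a alone.

How it is judged (in metres and radians):
At the end, for the whole second after the job is handed in: One nut (only the fitting one can get there) is on the stud with its rim on the hub face (within 1.8 mm), within 4 mm of the axis in x and y and 7 degrees of straight; the other nuts stand open end down on the table (within 8 degrees and 5 mm); all at rest (((x of nut_a_mid in the frame of stud between -0.004 and 0.004 m and y of nut_a_mid in the frame of stud between -0.004 and 0.004 m and z of nut_a_mid in the frame of stud between 0.015 and 0.0208 m and angle between the z axis of nut_a_mid and the z axis of stud, either way round below 0.12 rad and height (world z) of nut_b_mid below 0.024 m and angle between nut_b_mid's own z axis and vertical below 0.15 rad) or (x of nut_b_mid in the frame of stud between -0.004 and 0.004 m and y of nut_b_mid in the frame of stud between -0.004 and 0.004 m and z of nut_b_mid in the frame of stud between 0.015 and 0.0208 m and angle between the z axis of nut_b_mid and the z axis of stud, either way round below 0.12 rad and height (world z) of nut_a_mid below 0.024 m and angle between nut_a_mid's own z axis and vertical below 0.15 rad)) and height (world z) of nut_c_mid below 0.018 m and angle between nut_c_mid's own z axis and vertical below 0.15 rad and linear speed of each of nut_a, nut_b, nut_c below 0.02 m/s); the robot touches nothing.
It fails at once if the lidded pot is shoved more than 30 mm or tipped over (distance of pot from where it was at the start of the episode above 0.03 m or angle between pot's own z axis and vertical above 0.4 rad).
It fails at once if the can of brushes is shoved more than 30 mm or tipped over (distance of brush_can from where it was at the start of the episode above 0.03 m or angle between brush_can's own z axis and vertical above 0.4 rad).
It fails at once if the paint jar is shoved more than 30 mm or tipped over (distance of paint_jar from where it was at the start of the episode above 0.03 m or angle between paint_jar's own z axis and vertical above 0.4 rad).
It fails at once if the clay bowl is shoved more than 30 mm or tipped over (distance of bowl from where it was at the start of the episode above 0.03 m or angle between bowl's own z axis and vertical above 0.4 rad).
It also fails if it takes over 72 s, if anything falls off the work surface, if the arm or the gripper's body presses on something with over 40 N, if the wrist force passes 120 N, or if a joint passes its speed limit or range.

ROBOT

A 7-joint arm with a two-finger parallel gripper is mounted at the origin on the work surface. World frame = base frame: x ahead of the robot, y to its left, z up, the work surface at z = 0. Lengths are in mm, angles in rad, forces in N, time in s.
With the tool pointing down it reaches from about 425 to 875 mm from the base axis. Payload 8.4 kg.
Tool frame: the origin (TCP) lies midway between the tips of the shut fingers; the grasp point (between the pads) lies 19 mm behind it; z points along the fingers, y is the direction in which the jaws open and shut (so a half turn about z gives the same grasp; the last joint's range is limited). The gripper opens to 85 mm and grips with 20 to 120 N. Pads are 22 mm wide; open, the fingers measure 114 mm over their backs; the gripper's body (76 mm by 85 mm) begins 54 mm behind the grasp point. The pads swing forward as they close: fully open they stand 13 mm farther back than shut.
Start: joints at [1.22, 0.333, 0.04, 1.465, -0.013, 1.343, -0.059], TCP at [161.925, -629.479, 231.308] pointing down, gripper open.
Joint ranges: [-2.58, 2.58], [-0.38, 2.09], [-1.3, 1.39], [0.25, 2.4], [-1.5, 4.64], [0.08, 2.09], [-2.65, 2.65]. Speed limits (rad/s): [2.22, 2.22, 2.79, 2.79, 3.14, 3.14, 3.14].

INTERFACE

Orientations are given as a unit quaternion [w, x, y, z].
In Python, from station import readout, read_camera, bot, silhouettes, spot_point gives the robot as it stands.
- The arm moves only by the shell command python3 -m inch 'ROWS'. ROWS is JSON, one flat list of numbers, 5 for each row, row after row: the opening, from -1 (shut) to 1 (fully open), so that 0 is half open, then the shift along the tool's x, y, z in units of 40 mm (1.0 is 40 mm), then the turn about the tool's z in degrees. A call has 1 to 5 rows; each row shifts and turns the commanded pose from where the row before left it, along the tool's axes as they then stand; what a row does not reach is not made up. A row lasts 1/10 s, in which the tool goes at most 50 mm and 8.59 degrees, less where a joint would pass 70% of its speed; a pose out of reach is approached as far as the arm can. A call is refused whole if a number of a shift passes 1 or a number of a turn 8.59, either way. A call with a gripper value outside its range is refused whole. The fingers move at their own pace and stop on an object; the grip force is fixed at half the most. Time passes only in rows, so rows that do not move let the fingers close. It gives the time, the measured TCP pose, the force and the opening at its end, in the units of the state.
- readout.sense(): the state, without advancing time (a new reading comes with each control period).
- read_camera(name): name is "scene" or "top" or "wrist"; returns a dict with "image" (384x512x3 uint8, blue, green, red), "z_map" (384x512 float32, mm along the optical axis (not along the pixel's ray), 0 where there is no reading), "intrinsics" (3x3 intrinsics, pixels), "R" (3x3) and "t" (3): a world point X has camera coordinates R X + t. Camera axes: x right, y down, z forward; pixel columns grow to the right and rows downward; lengths in mm; the calibration is good to about 2 mm. A picture is of the moment at which its call begins.
- bot.finish_job(): hands the job in, once; it reports no verdict.
Trained networks look in the newest picture that a camera, given by its name, has taken for a name from the list of things; names that differ only in an ending like _2 or _b are one class to them, and where a whole thing is asked for, a point or a joint stands for the part that bears it (a point fixed in the world has none). Each returns a list of dicts, best first, with "conf" (0 to 1); they miss things now and then, are a little off and sometimes report something else, mostly with a low value. They report only what shows in the picture. A call takes as long as a camera call. They do not tell look-alikes from the thing itself.
- silhouettes(thing, camera): "mask" (384x512 bool, what is visible of it) and "location" ([column, row] in pixels, amid what is visible of it).
- spot_point(thing, camera): "location" ([column, row] in pixels: a listed point, or the origin of a listed thing).
The state is a dict: "time": time; "qpos": joint angles; "joint_vel": joint speeds; "joint_efforts": joint torques, N m; "ee_pos": TCP position; "tool_rot": TCP orientation; "ft_force": force on the tool from outside, world axes, zero at the start; "moment": the same for the moment, N m; "opening": opening from 0.0 (shut) to 1.0 (fully open).
Only numpy, scipy, OpenCV 4.12 (cv2) and the standard library are available. Lean on these libraries where they do the work, as an engineer would, in place of code of your own. Each camera call takes 0.05 s, during which the arm holds its last target.

## Working session

There is one attempt and no reset: what is moved stays moved. The work goes in short steps, Python scripts to look and compute and a shell command to move; the robot and the scene stay as the last step left them, time stands still between calls to the robot, and variables do not carry over. Pictures are saved under pics/ and viewed, and the job is handed in when it is done.

```bash
ls; mkdir -p pics; python3 - <<'E'
from station import readout, read_camera
import cv2,json
s=readout.sense(); print({k:(v if not hasattr(v,'tolist') else v.tolist()) for k,v in s.items()})
for n in ["scene","top","wrist"]:
    c=read_camera(n); cv2.imwrite(f"pics/{n}0.png",c["image"]); print(n,c["R"].round(3).tolist(),c["t"].round(1).tolist(),c["intrinsics"].tolist())
E
```

```text
pics
{'time': 0.0, 'qpos': [1.2197783651292837, 0.33389819355365524, 0.039877431255968404, 1.4662985877156876, -0.013401687454050713, 1.3432710379213586, -0.058506431816362135], 'joint_vel': [-0.0007160012286665968, 0.0013749704030921127, 0.0008944422080193882, -0.00017554928554903862, 0.0011244135035955749, -0.0012834979378088896, 0.0008264579067192298], 'joint_efforts': [-0.0002749674877122743, -65.85670709609985, 1.365206390619278, -40.556620359420776, 0.016780435689724982, 0.012607426615431905, -2.285724036710235e-06], 'ee_pos': [161.81319108652093, -629.0631418123803, 230.4161486832731], 'tool_rot': [-0.0007895722477138157, 0.9920853564630361, 0.12556272597552304, -0.0001546378739297771], 'ft_force': [-0.14257363405441997, 0.7704623964417975, -0.011611206659199748], 'moment': [0.04783162767065598, -0.006794487722696047, 0.008724941479857213], 'opening': 0.9990800006624123}
scene [[0.185, 0.983, -0.018], [0.715, -0.147, -0.683], [-0.674, 0.113, -0.73]] [-106.4, -273.2, 1519.3] [[486.7852716007883, 0.0, 254.96279118925574], [0.0, 486.7852716007883, 182.86087900563706], [0.0, 0.0, 1.0]]
top [[-0.017, -1.0, -0.002], [-0.996, 0.017, -0.088], [0.088, 0.001, -0.996]] [18.4, 540.7, 1250.5] [[486.78642811190315, 0.0, 256.5736271950627], [0.0, 486.78642811190315, 198.76555690165927], [0.0, 0.0, 1.0]]
wrist [[0.249, -0.968, -0.002], [-0.915, -0.236, 0.326], [-0.316, -0.08, -0.945]] [-648.1, -41.7, 381.1] [[311.3692867466703, 0.0, 259.6193590402975], [0.0, 311.3692867466703, 193.04287455458308], [0.0, 0.0, 1.0]]
```

View pics/scene0.png

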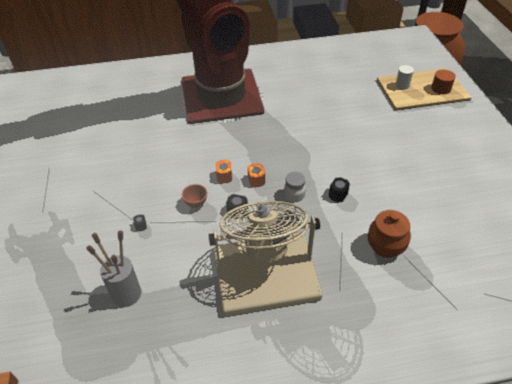

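View pics/top0.png

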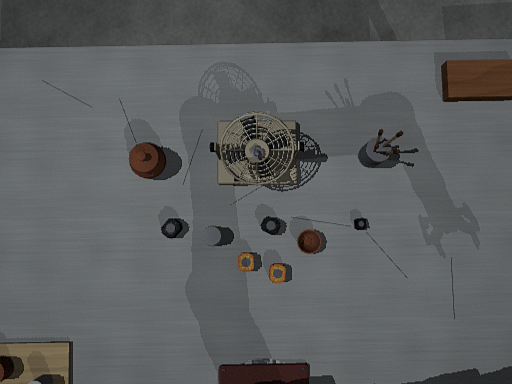

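View pics/wrist0.png

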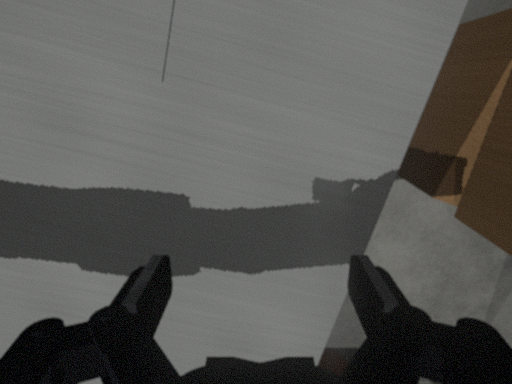

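```bash
cat > h.py <<'E'
import numpy as np, cv2
from station import readout, read_camera, silhouettes, spot_point
from scipy.spatial.transform import Rotation as Ro
def ray(c,p):
    K=c["intrinsics"];R=np.array(c["R"]);t=np.array(c["t"])
    d=R.T@np.linalg.inv(K)@np.array([p[0],p[1],1.]); o=-R.T@t
    return o,d
def atz(c,p,z):
    o,d=ray(c,p); return o+d*(z-o[2])/d[2]
def cloud(c):
    K=c["intrinsics"];R=np.array(c["R"]);t=np.array(c["t"]);z=c["z_map"]
    v,u=np.mgrid[0:384,0:512]
    P=np.stack([(u-K[0,2])/K[0,0]*z,(v-K[1,2])/K[1,1]*z,z],-1)
    W=(P-t)@R; W[z<=0]=np.nan
    return W
def proj(c,X):
    q=np.array(c["R"])@np.array(X)+np.array(c["t"]); q=c["intrinsics"]@q; return q[:2]/q[2]
def tri(rays):
    A=np.zeros((3,3));b=np.zeros(3)
    for o,d in rays:
        d=d/np.linalg.norm(d);M=np.eye(3)-np.outer(d,d);A+=M;b+=M@o
    return np.linalg.solve(A,b)
def pose():
    s=readout.sense(); q=s["tool_rot"]; R=Ro.from_quat([q[1],q[2],q[3],q[0]]).as_matrix()
    return np.array(s["ee_pos"]),R,s
E
python3 - <<'E'
from h import *
cs={n:read_camera(n) for n in["top","scene"]}
for th in ["stud","stud_tip","nut_a_mid","nut_c_mid","pot","brush_can","paint_jar","bowl","fan"]:
    for n in cs:
        for d in spot_point(th,n)[:4]:
            z={"nut_a_mid":19,"nut_c_mid":13,"stud":180,"stud_tip":200}.get(th,0)
            print(th,n,np.round(d["location"],1),round(d["conf"],2),atz(cs[n],d["location"],z).round(1))
cv2.imwrite("pics/topz.png",cv2.resize(cs["top"]["image"][95:295,120:400],None,fx=2.8,fy=2.8,interpolation=cv2.INTER_CUBIC))
cv2.imwrite("pics/scez.png",cv2.resize(cs["scene"]["image"][140:320,100:380],None,fx=2.8,fy=2.8,interpolation=cv2.INTER_CUBIC))
E
```

```text
stud top [259.2 150.2] 0.79 [640.   1. 180.]
stud top [151.1 163.4] 0.44 [613.4 251.4 180. ]
stud scene [264.  214.6] 0.79 [642.8   8.9 180. ]
stud_tip top [256.5 153.7] 0.61 [628.2   7.4 200. ]
stud_tip scene [262.  201.4] 0.68 [625.4   8.5 200. ]
stud_tip scene [338.5 189.1] 0.52 [624.2 164.4 200. ]
nut_a_mid top [270.5 224.6] 0.69 [473.  -26.1  19. ]
nut_a_mid top [247.3 264.2] 0.68 [371.2  36.2  19. ]
nut_a_mid top [276.4 272.7] 0.64 [348.1 -39.   19. ]
nut_a_mid scene [253.3 172.9] 0.89 [371.1  34.5  19. ]
nut_a_mid scene [225.2 169.9] 0.62 [345.6 -35.2  19. ]
nut_a_mid scene [235.6 206.2] 0.54 [473.6 -28.2  19. ]
nut_c_mid top [362.7 219.9] 0.53 [ 481.4 -268.8   13. ]
nut_c_mid scene [138.  220.6] 0.62 [ 466.3 -264.1   13. ]
pot top [152.8 162.8] 0.56 [644.8 286.2   0. ]
pot scene [384.1 245.9] 0.84 [643.8 289.1   0. ]
pot scene [294.9 193.4] 0.72 [445.5 127.5   0. ]
pot scene [237.  205.4] 0.21 [455.5 -22.7   0. ]
brush_can top [369.9 156. ] 0.59 [ 653.2 -297.2    0. ]
brush_can scene [124.7 295.9] 0.85 [ 658.5 -299.1    0. ]
paint_jar top [215.3 236.4] 0.6 [444.9 120.2   0. ]
paint_jar scene [290.6 192.3] 0.79 [439.7 117.8   0. ]
bowl top [305.9 239.8] 0.86 [ 431.8 -119.5    0. ]
bowl top [172.2 227.8] 0.29 [469.6 234.4   0. ]
bowl top [254.9 151.7] 0.24 [670.2  11.5   0. ]
bowl scene [198.8 205.2] 0.74 [ 435.8 -116.     0. ]
fan top [257.4 155.6] 0.89 [659.5   5.    0. ]
fan scene [264.6 267.5] 0.66 [647.2   8.5   0. ]
```

View pics/topz.png

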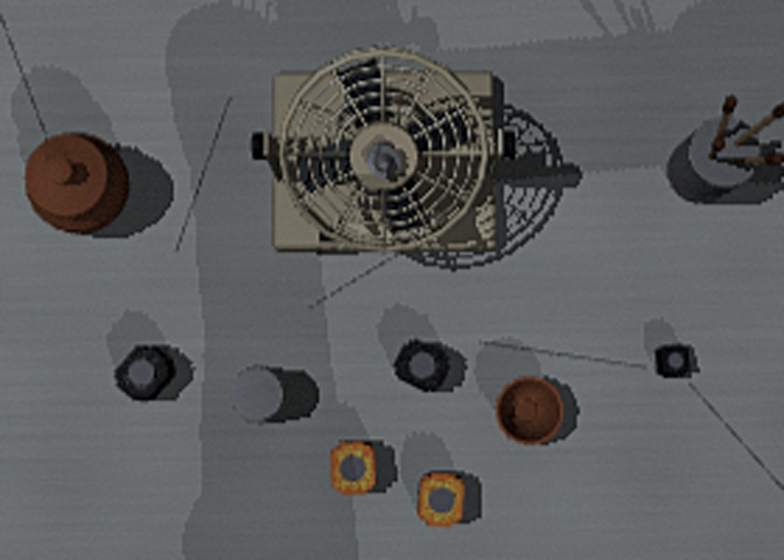

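View pics/scez.png

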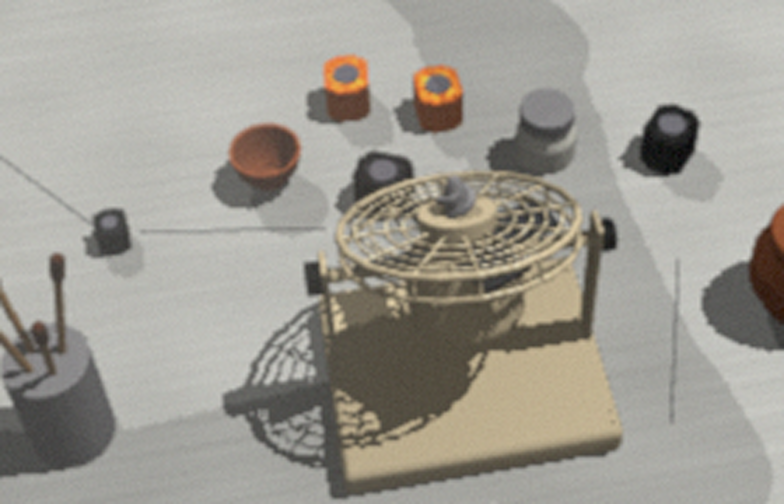

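```bash
python3 - <<'E'
from h import *
cs={n:read_camera(n) for n in["top","scene"]}
st=[256,152],[263,212]
for n in cs:
    c=cs[n];W=cloud(c);np.save(f"W_{n}.npy",W);cv2.imwrite(f"I_{n}.png",c["image"])
    P=W.reshape(-1,3); 
    m=(np.hypot(P[:,0]-640,P[:,1]-5)<100)&(P[:,2]>110)&(P[:,2]<260)
    Q=P[m]
    # ransac plane
    rng=np.random.default_rng(0);best=0
    for i in range(3000):
        a=Q[rng.choice(len(Q),3,False)];nn=np.cross(a[1]-a[0],a[2]-a[0]);L=np.linalg.norm(nn)
        if L<500: continue
        nn/=L; 
        if nn[2]<0: nn=-nn
        k=abs((Q-a[0])@nn)<3
        if k.sum()>best: best=k.sum();bk=k
    for _ in range(5):
        ce=Q[bk].mean(0);nn=np.linalg.svd(Q[bk]-ce)[2][2];nn*=np.sign(nn[2]);bk=abs((Q-ce)@nn)<3
    print(n,len(Q),bk.sum(),nn.round(3),np.degrees(np.arccos(nn[2])).round(1),np.degrees(np.arctan2(nn[1],nn[0])).round(1),ce.round(1))
    d=(Q-ce)@nn
    h=(d>4)&(d<9); print("hub pts",h.sum(),Q[h].mean(0).round(1)); h=(d>9)&(d<45);print("stud",h.sum(),Q[h].round(0).tolist()[::max(1,h.sum()//15)],d[h].max())
    # guard circle fit
    e1=np.cross(nn,[0,1,0]);e1/=np.linalg.norm(e1);e2=np.cross(nn,e1)
    u=(Q[bk]-ce)@e1;v=(Q[bk]-ce)@e2;r=np.hypot(u,v);print(r.max(),u.min(),u.max(),v.min(),v.max()); mid=ce+e1*(u.min()+u.max())/2+e2*(v.min()+v.max())/2;print("mid",mid.round(1),"foot",(mid+6*nn).round(1))
E
```

```text
top 3195 1096 [-0.445  0.002  0.896] 26.4 179.8 [645.4   7.9 171.4]
hub pts 273 [643.5   4.4 177.8]
stud 204 [[664.0, 13.0, 192.0], [655.0, -13.0, 186.0], [648.0, 11.0, 189.0], [644.0, 6.0, 197.0], [642.0, 1.0, 194.0], [640.0, 6.0, 195.0], [640.0, 15.0, 184.0], [637.0, 18.0, 188.0], [636.0, 22.0, 181.0], [636.0, -8.0, 178.0], [630.0, 9.0, 201.0], [629.0, 13.0, 192.0], [628.0, 16.0, 185.0], [626.0, 18.0, 185.0], [626.0, 18.0, 173.0], [621.0, 23.0, 172.0]] 34.616428015280405
89.43778788291823 -85.33424431958188 88.5299660159303 -85.10214997399504 88.31618929155164
mid [643.9   6.2 170.7] foot [641.3   6.3 176.1]
scene 3514 1319 [-0.445  0.006  0.895] 26.4 179.2 [653.4   4.8 175.2]
hub pts 215 [647.9   5.  180.8]
stud 149 [[624.0, 7.0, 197.0], [630.0, 10.0, 198.0], [631.0, -1.0, 195.0], [627.0, 18.0, 185.0], [630.0, 15.0, 187.0], [638.0, 10.0, 194.0], [639.0, 2.0, 195.0], [635.0, 20.0, 186.0], [644.0, 5.0, 197.0], [638.0, -6.0, 189.0], [641.0, 11.0, 188.0], [644.0, 1.0, 191.0], [627.0, -16.0, 172.0], [647.0, 12.0, 190.0], [648.0, 10.0, 187.0], [649.0, 6.0, 187.0], [650.0, -2.0, 184.0]] 33.96056829249224
99.56494204003715 -77.99384555383375 97.9348214878298 -87.71099957266523 85.79394979968052
mid [644.5   5.8 170.7] foot [641.8   5.8 176.1]
```

```bash
python3 -m inch '[1,0,0,-1,0, 1,0,0,-1,0, 1,0,0,-1,0, 1,0,0,-1,0, 1,0,0,-1,0]'; python3 -c "
from h import *
p,R,s=pose();print(p.round(1),R.round(3).tolist(),np.round(s['qpos'],3),s['time'])"
```

```text
time: 1.75
ee_pos: [161.8, -629.2, 433.2]
tool_rot: [0.0, 0.992, 0.126, 0.0]
ft_force: [0.7, -0.4, 0.2]
opening: 1.002
[ 161.8 -629.2  433.2] [[0.968, 0.249, 0.0], [0.249, -0.968, -0.0], [0.0, 0.0, -1.0]] [ 1.212  0.32   0.057  1.079 -0.018  1.743 -0.057] 1.75
```

```bash
cat > st.py <<'E'
from h import *
p,R,s=pose()
z=R[:,2]
print("p",p.round(1),"tilt",np.degrees(np.arccos(-z[2])).round(2),"z",z.round(3),"x",R[:,0].round(3),"q",np.round(s['qpos'],3),"F",np.round(s['ft_force'],1),"M",np.round(s['moment'],2),"op",round(s['opening'],3),"t",round(s['time'],2))
E
python3 -m inch '[1,0,0,-1,0, 1,0,0,-1,0, 1,0,0,-1,0, 1,0,0,-1,0, 1,0,0,-1,0]'>/dev/null;python3 st.py; python3 -m inch '[1,0,0,-1,0, 1,0,0,-1,0, 1,0,0,-1,0]'; python3 st.py
```

```text
p [ 158.4 -619.   596.8] tilt 2.16 z [ 0.01  -0.036 -0.999] x [0.969 0.248 0.   ] q [ 1.105  0.427  0.322  0.601 -0.155  2.09  -0.003] F [-1.  -0.4 -0.5] M [ 0.08 -0.01 -0.08] op 0.999 t 2.25
time: 2.55
ee_pos: [150.0, -586.3, 650.9]
tool_rot: [0.061, 0.99, 0.125, 0.009]
ft_force: [-0.2, 0.4, -0.3]
opening: 1.004
p [ 150.  -586.3  650.9] tilt 7.12 z [ 0.033 -0.12  -0.992] x [0.969 0.248 0.002] q [ 1.06   0.335  0.363  0.608 -0.148  2.089 -0.005] F [-0.2  0.4 -0.3] M [0.18 0.03 0.03] op 1.004 t 2.55
```

```bash
python3 -m inch '[1,0,0,1,0, 1,0,0,1,0]'>/dev/null;python3 st.py; python3 -m inch '[1,0,0,1,0, 1,0,0,1,0]'>/dev/null; python3 st.py
```

```text
p [ 152.1 -596.1  572.4] tilt 7.42 z [ 0.034 -0.125 -0.992] x [0.969 0.248 0.002] q [ 0.998  0.23   0.352  0.924 -0.087  1.87  -0.016] F [ 0.6 -1.3  0.2] M [ 0.12  0.05 -0.03] op 1.0 t 2.75
p [ 155.4 -605.1  490.2] tilt 7.11 z [ 0.033 -0.119 -0.992] x [0.969 0.249 0.002] q [ 0.978  0.187  0.337  1.145 -0.063  1.695 -0.025] F [-0.4 -0.1 -0.2] M [ 0.08  0.04 -0.01] op 0.999 t 2.95
```

```bash
python3 -m inch '[1,0,-1,0.5,0, 1,0,-1,0.5,0, 1,0,-1,0.5,0, 1,0,-1,0.5,0, 1,0,-1,0,0]'>/dev/null;python3 st.py; python3 -m inch '[1,0,-1,0,0, 1,0,-1,0,0,1,0,-1,0,0]'>/dev/null; python3 st.py
```

```text
p [ 108.  -420.4  384.4] tilt 6.89 z [ 0.03  -0.116 -0.993] x [0.969 0.249 0.001] q [ 0.908 -0.265  0.23   1.772  0.081  1.51  -0.185] F [ 0.1 -0.3  1.5] M [ 0.15  0.04 -0.02] op 1.001 t 3.45
p [  92.6 -363.2  384.5] tilt 7.29 z [ 0.038 -0.121 -0.992] x [0.967 0.254 0.005] q [ 1.225 -0.37  -0.022  1.855  0.     1.529 -0.11 ] F [-0.1  0.2  1.2] M [0.1  0.05 0.07] op 0.998 t 3.75
```

```bash
python3 -m inch '[1,0,-1,0,0, 1,0,-1,0,0,1,0,-1,0,0]'>/dev/null; python3 st.py;python3 -m inch '[1,0,-1,-0.3,0, 1,0,-1,-0.3,0,1,0,-1,-0.3,0]'>/dev/null; python3 st.py
```

```text
p [  78.9 -343.2  363. ] tilt 4.75 z [ 0.022 -0.08  -0.997] x [0.974 0.226 0.003] q [ 1.427 -0.381 -0.147  1.9   -0.053  1.536 -0.054] F [-2.8 -0.4 -0.1] M [0.07 0.13 0.01] op 0.999 t 4.05
p [  90.1 -316.4  350. ] tilt 1.39 z [ 0.021 -0.013 -1.   ] x [0.963 0.27  0.017] q [ 1.503 -0.381 -0.224  1.92  -0.099  1.576 -0.005] F [2.1 0.5 0.4] M [ 0.11 -0.08  0.  ] op 1.001 t 4.35
```

```bash
cat > go.py <<'E'
import sys
from h import *
p,R,s=pose()
t=np.array(list(map(float,sys.argv[1:4])))
print("delta tool units",((R.T@(t-p))/40).round(3),"p",p.round(1))
E
python3 go.py 450 -250 330; python3 go.py 460 200 250
```

```text
delta tool units [9.101 0.822 0.666] p [  90.1 -316.4  350. ]
delta tool units [12.348 -9.977  2.528] p [  90.1 -316.4  350. ]
```

```bash
python3 -m inch '[1,1,0.1,0,0, 1,1,0.1,0,0, 1,1,0.1,0,0, 1,1,0.1,0,0, 1,1,0.1,0,0]'>/dev/null;python3 -m inch '[1,1,0,0.2,0, 1,1,0,0.2,0, 1,1,-0.3,0.2,0, 1,1,-0.6,0.2,0, 1,0.8,-0.8,0.2,0]'>/dev/null; python3 st.py; python3 go.py 450 190 250
```

```text
p [ 454.2 -171.7  313.8] tilt 1.31 z [ 0.017 -0.015 -1.   ] x [0.967 0.254 0.013] q [ 1.253 -0.017 -0.959  1.695 -0.005  1.435 -1.02 ] F [ 0.5 -0.7  0. ] M [ 0.02 -0.02 -0.06] op 1.002 t 5.35
delta tool units [ 2.173 -8.802  1.457] p [ 454.2 -171.7  313.8]
```

```bash
python3 -m inch '[1,0.25,-1,0.15,0, 1,0.25,-1,0.15,0, 1,0.25,-1,0.15,0, 1,0.25,-1,0.15,0, 1,0.25,-1,0.15,0]'>/dev/null;python3 -m inch '[1,0.25,-1,0.15,0, 1,0.25,-1,0.15,0, 1,0.25,-1,0.15,0, 1,0.2,-0.8,0.1,0]'>/dev/null; python3 st.py; python3 - <<'E'
from h import *
c=read_camera("wrist"); cv2.imwrite("pics/w1.png",c["image"])
p,R,s=pose(); C=-np.array(c["R"]).T@c["t"]; print("cam offset tool",(R.T@(C-p)).round(1), (R.T@np.array(c["R"]).T).round(3).tolist())
for th in["nut_a_mid","pot","paint_jar"]:
  for d in spot_point(th,"wrist")[:3]: print(th,d["location"],d["conf"],atz(c,d["location"],19 if th[0]=='n' else 0).round(1))
E
```

```text
p [449.  190.9 256.8] tilt 1.45 z [ 0.019 -0.017 -1.   ] x [0.967 0.255 0.014] q [ 0.75   0.083 -1.29   1.771  0.106  1.341 -1.876] F [ 0.1 -0.2  0.9] M [-0.02  0.04 -0.04] op 0.999 t 6.25
cam offset tool [  84.9    5.2 -142.5] [[-0.007, -0.945, -0.326], [1.0, -0.007, 0.001], [-0.003, -0.326, 0.945]]
nut_a_mid [394.7, 270.0] 0.79 [345.2 -38.5  19. ]
nut_a_mid [352.1, 234.8] 0.77 [382.2  39.5  19. ]
nut_a_mid [418.9, 180.0] 0.58 [476.6 -17.6  19. ]
pot [419.3, 182.9] 0.45 [470.4 -31.4   0. ]
pot [227.9, 135.4] 0.18 [467.5 233.1   0. ]
paint_jar [302.6, 172.3] 0.72 [445.  126.4   0. ]
```

View pics/w1.png

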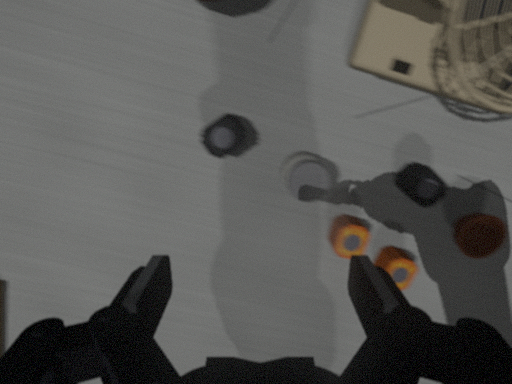

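```bash
cat > rect.py <<'E'
import sys
from h import *
name,x0,y0,z,out=sys.argv[1],*map(float,sys.argv[2:5]),sys.argv[5]
half=float(sys.argv[6]) if len(sys.argv)>6 else 40
c=read_camera(name)
N=600; s=2*half/N
# image: right = +x world?, use up=+x, right=-y
src=[];dst=[]
for u,v in[(0,0),(N,0),(N,N),(0,N)]:
    X=[x0+half-v*s,y0+half-u*s,z]; src.append(proj(c,X));dst.append([u,v])
H=cv2.getPerspectiveTransform(np.float32(src),np.float32(dst))
im=cv2.warpPerspective(c["image"],H,(N,N),flags=cv2.INTER_CUBIC)
im=np.clip(255*(im/255.)**0.5,0,255).astype(np.uint8)
cv2.imwrite(out,im)
E
python3 rect.py wrist 470 230 38 pics/r1.png 40; python3 rect.py wrist 473 -25 38 pics/r2.png 40
```

```text
(no output)
```

View pics/r1.png

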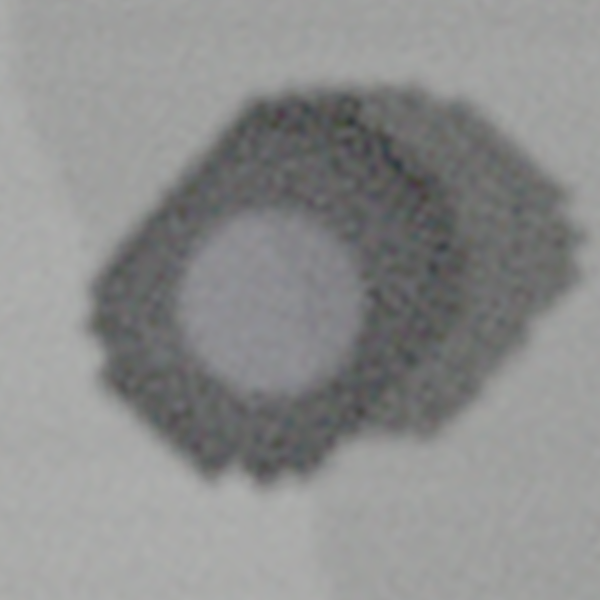

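View pics/r2.png

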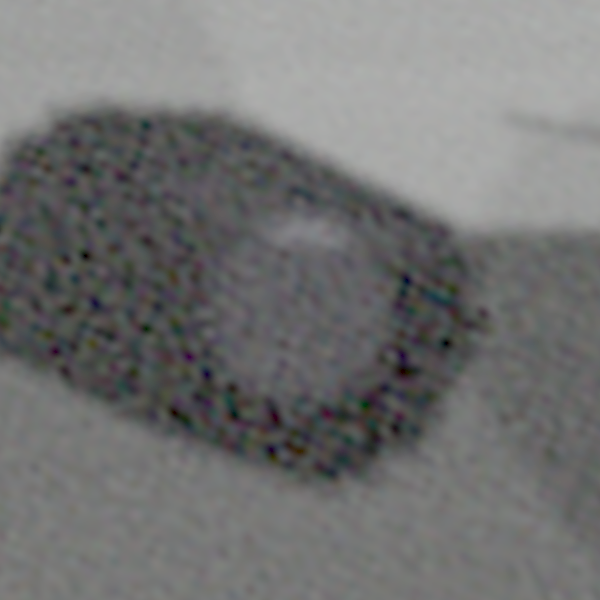

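```bash
python3 -m inch '[1,0,0,0.3,-8.5, 1,0,0,0.3,-8.5, 1,0,0,0.3,-8.5, 1,0,0,0.3,-8.5, 1,0,0,0,-8.5]'>/dev/null;python3 -m inch '[1,0,0,0,-8.5, 1,0,0,0,-8.5, 1,0,0,0,-8.5, 1,0,0,0,-8.5, 1,0,0,0,-8.5]'>/dev/null; python3 st.py;python3 go.py 488 152 200
```

```text
p [451.4 185.9 209.3] tilt 1.35 z [ 0.018 -0.015 -1.   ] x [-0.17   0.985 -0.018] q [ 0.722  0.154 -1.29   1.84   0.179  1.256 -0.449] F [0.9 0.4 0.3] M [ 0.05  0.03 -0.03] op 1.0 t 7.55
delta tool units [-0.987  0.754  0.262] p [451.4 185.9 209.3]
```

```bash
python3 -m inch '[1,-0.5,0.4,0.1,0, 1,-0.5,0.4,0.1,0, 1,0,0,0,0]'>/dev/null; python3 st.py; python3 rect.py wrist 470 234 38 pics/r3.png 40
```

```text
p [491.6 148.6 201.8] tilt 1.3 z [ 0.017 -0.015 -1.   ] x [-0.16   0.987 -0.018] q [ 0.707  0.245 -1.23   1.798  0.265  1.263 -0.433] F [-0.5  0.2 -0.5] M [-0.   0.   0.1] op 1.001 t 7.85
```

View pics/r3.png

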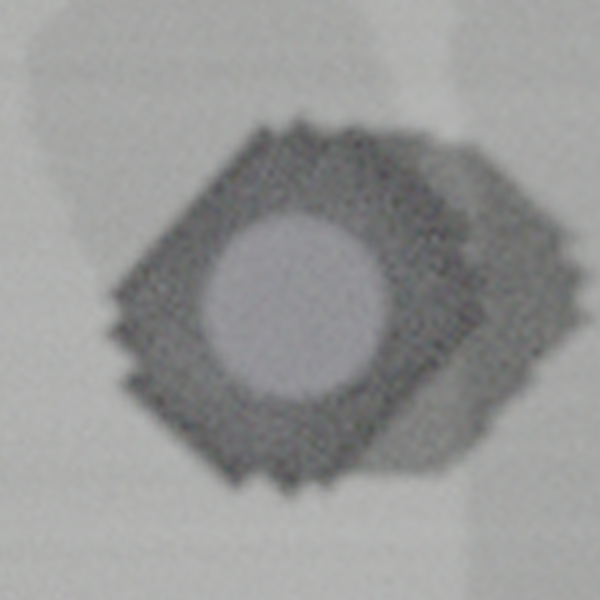

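```bash
python3 -m inch '[1,0,0,0,-8, 1,0,0,0,-8, 1,0,0,0,-8, 1,0,0,0,-8, 1,0,0,0,-7]'>/dev/null; python3 st.py; python3 go.py 469.5 234.3 100
```

```text
p [488.8 153.3 202.6] tilt 1.31 z [ 0.017 -0.015 -1.   ] x [-0.754  0.657 -0.023] q [ 0.727  0.257 -1.27   1.8    0.28   1.268  0.237] F [-0.5  0.1 -0.2] M [0.02 0.06 0.03] op 1.003 t 8.4
delta tool units [1.752 1.208 2.525] p [488.8 153.3 202.6]
```

```bash
python3 -m inch '[1,0.6,0.4,0.6,0, 1,0.6,0.4,0.6,0, 1,0.55,0.4,0.6,0, 1,0,0,0.6,0, 1,0,0,0,0]'>/dev/null; python3 st.py; python3 go.py 469.5 234.3 4
```

```text
p [468.  234.  102.8] tilt 1.18 z [ 0.013 -0.015 -1.   ] x [-0.752  0.659 -0.02 ] q [ 0.423  0.416 -1.164  1.886  0.447  1.124 -0.061] F [-0.3 -0.7 -0.4] M [-0.04  0.    0.02] op 1.0 t 8.9
delta tool units [0.027 0.039 2.469] p [468.  234.  102.8]
```

```bash
python3 -m inch '[1,0,0,0.7,0, 1,0.05,0.05,0.7,0, 1,0,0,0,0]'>/dev/null; python3 -c "
from h import *
cv2.imwrite('pics/w2.png',read_camera('wrist')['image'])"; python3 st.py;python3 go.py 469.5 234.3 4
```

```text
p [470.4 236.   49.2] tilt 1.21 z [ 0.015 -0.014 -1.   ] x [-0.75   0.661 -0.021] q [ 0.354  0.489 -1.096  1.927  0.531  1.04  -0.129] F [-0.6 -0.9 -0.4] M [ 0.04  0.   -0.03] op 0.995 t 9.25
delta tool units [ 0.014 -0.047  1.13 ] p [470.4 236.   49.2]
```

View pics/w2.png

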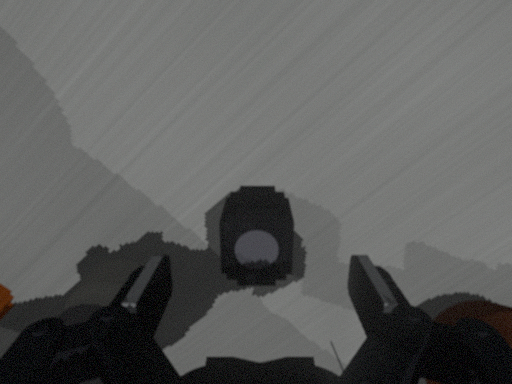

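```bash
python3 - <<'E'
from h import *
c=read_camera("wrist"); print(atz(c,[257,248],38)); p,R,s=pose(); print((R.T@(atz(c,[257,248],38)-p)).round(1))
E
python3 -m inch '[1,0,-0.05,0.6,0, 1,0,0,0.55,0, 1,0,0,0,0]'; python3 st.py
```

```text
[470.80773805 235.24950019  38.        ]
[-0.4 -1.3 12.2]
time: 9.6
ee_pos: [470.0, 233.9, 2.8]
tool_rot: [0.01, 0.353, 0.935, -0.004]
ft_force: [0.4, 0.1, 0.1]
opening: 1.003
p [470.  233.9   2.8] tilt 1.22 z [ 0.016 -0.014 -1.   ] x [-0.75   0.661 -0.021] q [ 0.303  0.55  -1.035  1.96   0.605  0.967 -0.182] F [0.4 0.1 0.1] M [-0.01  0.02  0.04] op 1.003 t 9.6
```

Close.

```bash
python3 -m inch '[-1,0,0,0,0, -1,0,0,0,0, -1,0,0,0,0, -1,0,0,0,0, -1,0,0,0,0]'; python3 -m inch '[-1,0,0,-0.3,0, -1,0,0,-0.6,0, -1,0,0,-0.6,0, -1,0,0,0,0]'; python3 st.py; python3 -c "
from h import *
cv2.imwrite('pics/w3.png',read_camera('wrist')['image'])"
```

```text
time: 10.1
ee_pos: [470.8, 235.3, 4.1]
tool_rot: [0.011, 0.353, 0.936, -0.003]
ft_force: [-1.9, -1.7, 10.4]
opening: 0.459
time: 10.5
ee_pos: [470.5, 237.2, 66.3]
tool_rot: [0.012, 0.353, 0.936, -0.002]
ft_force: [0.6, 1.0, -1.6]
opening: 0.462
p [470.5 237.2  66.3] tilt 1.38 z [ 0.021 -0.012 -1.   ] x [-0.751  0.66  -0.024] q [ 0.375  0.464 -1.12   1.917  0.507  1.06  -0.111] F [ 0.6  1.  -1.6] M [0.02 0.01 0.02] op 0.462 t 10.5
```

View pics/w3.png

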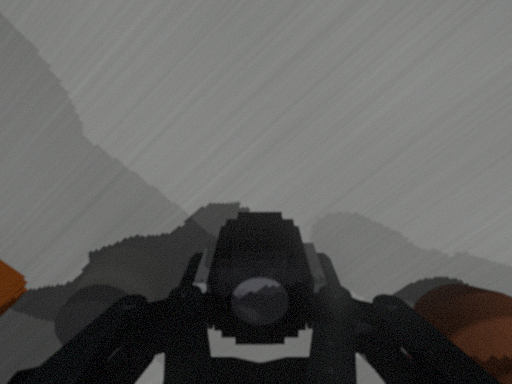

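```bash
python3 -m inch '[-1,0,0,-1,0, -1,0,0,-1,0, -1,0,0,-1,0, -1,0,0,-1,0, -1,0,0,-1,0]'>/dev/null; python3 st.py; python3 go.py 600 6 420
```

```text
p [465.1 238.3 263.8] tilt 1.21 z [ 0.016 -0.014 -1.   ] x [-0.751  0.66  -0.021] q [ 0.537  0.22  -1.244  1.686  0.233  1.386  0.108] F [ 1.5  0.3 -1.3] M [ 0.04 -0.06  0.01] op 0.462 t 11.05
delta tool units [-6.447 -2.138 -3.77 ] p [465.1 238.3 263.8]
```

```bash
python3 -m inch '[-1,-0.9,-0.3,-0.5,0, -1,-0.9,-0.3,-0.5,0, -1,-0.9,-0.3,-0.5,0, -1,-0.9,-0.3,-0.5,0, -1,-0.9,-0.3,-0.5,0]'>/dev/null;python3 -m inch '[-1,-0.9,-0.3,-0.5,0, -1,-0.9,-0.3,-0.5,0, -1,0,0,-1,-8.5, -1,0,0,-1,-8.5, -1,0,0,-1,-8.5]'>/dev/null; python3 st.py; python3 go.py 600 6 420
```

```text
p [594.9  11.8 528.6] tilt 1.15 z [ 0.015 -0.013 -1.   ] x [-0.963  0.267 -0.018] q [ 0.598  0.422 -1.185  0.94   0.449  1.988  0.942] F [0.8 0.9 1.3] M [ 0.02 -0.04  0.02] op 0.46 t 12.05
delta tool units [-0.112 -0.083  2.718] p [594.9  11.8 528.6]
```

```bash
python3 -m inch '[-1,0,0,-1,-8.5, -1,0,0,-1,-8.5, -1,0,0,-1,-8.5, -1,0,0,-1,-8.5, -1,0,0,-1,-8.5]'>/dev/null; python3 st.py;python3 -m inch '[-1,0,0,-1,0, -1,0,0,-1,0, -1,0,0,-1,0, -1,0,0,-1,0, -1,0,0,-1,0]'>/dev/null; python3 st.py
```

```text
p [608.2  17.3 535.9] tilt 5.76 z [-0.092 -0.04  -0.995] x [-0.996  0.022  0.091] q [ 0.081  0.398 -0.367  0.775  0.178  2.086  1.364] F [ 0.1  1.  -3.4] M [ 0.12 -0.15  0.03] op 0.462 t 12.55
p [599.3  18.  576. ] tilt 3.38 z [-0.037 -0.046 -0.998] x [-0.999  0.024  0.036] q [-0.377  0.364  0.454  0.754 -0.125  2.089  1.541] F [0.3 0.1 0. ] M [ 0.04 -0.02  0.01] op 0.459 t 13.05
```

```bash
python3 -m inch '[-1,0,0,-1,0, -1,0,0,-1,0, -1,0,0,-1,0, -1,0,0,-1,0, -1,0,0,-1,0]'>/dev/null; python3 st.py
```

```text
p [561.8  21.6 660.1] tilt 7.18 z [ 0.118 -0.042 -0.992] x [-0.993  0.015 -0.119] q [-0.517  0.252  0.59   0.717 -0.119  2.089  1.537] F [-0.3  0.6 -0.1] M [ 0.07  0.17 -0.01] op 0.461 t 13.55
```

```bash
python3 -m inch '[-1,0,0,-1,0, -1,0,0,-1,0, -1,0,0,-1,0, -1,0,0,-1,0, -1,0,0,-1,0]'>/dev/null; python3 st.py;  python3 -m inch '[-1,0,0,-1,0, -1,0,0,-1,0, -1,0,0,-1,0, -1,0,0,-1,0]'>/dev/null; python3 st.py
```

```text
p [509.5  24.  737.2] tilt 15.47 z [ 0.264 -0.038 -0.964] x [-0.964  0.01  -0.265] q [-0.892  0.14   0.95   0.699 -0.099  2.089  1.534] F [-0.8  0.4  0.5] M [0.08 0.31 0.02] op 0.46 t 14.05
p [472.5  25.4 785.9] tilt 21.59 z [ 0.366 -0.041 -0.93 ] x [-0.931  0.003 -0.366] q [-1.49   0.016  1.332  0.683  0.096  2.089  1.461] F [-1.5 -0.3 -0.2] M [ 0.02  0.51 -0.04] op 0.467 t 14.45
```

```bash
python3 -m inch '[-1,0,1,-0.3,0, -1,0,1,-0.3,0, -1,0,1,-0.3,0, -1,0,1,-0.3,0]'>/dev/null; python3 st.py;  python3 -m inch '[-1,0,0.2,-1,0, -1,0,0,-1,0]'>/dev/null; python3 st.py
```

```text
p [459.2 186.8 791.4] tilt 23.82 z [ 0.403 -0.029 -0.915] x [-0.915 -0.002 -0.403] q [-1.553  0.193  1.383  0.611 -0.087  2.089  1.296] F [-0.3  0.4 -1.1] M [ 0.01  0.41 -0.02] op 0.46 t 14.85
p [434.8 193.9 816.4] tilt 27.12 z [ 0.456 -0.014 -0.89 ] x [-0.89  -0.004 -0.456] q [-1.773  0.122  1.382  0.597  0.092  2.089  1.215] F [-0.  -1.1 -0.2] M [-0.02  0.58 -0.06] op 0.456 t 15.05
```

```bash
python3 go.py 560 10 320
```

```text
delta tool units [ 2.888 -4.407 12.536] p [434.8 193.9 816.4]
```

```bash
python3 -m inch '[-1,0.2,-0.35,1,0, -1,0.2,-0.35,1,0, -1,0.2,-0.35,1,0, -1,0.2,-0.35,1,0, -1,0.2,-0.35,1,0]'>/dev/null; python3 st.py;python3 -m inch '[-1,0.2,-0.35,1,0, -1,0.2,-0.35,1,0, -1,0.2,-0.35,1,0, -1,0.2,-0.35,1,0, -1,0.2,-0.35,1,0]'>/dev/null; python3 st.py;python3 go.py 560 10 320
```

```text
p [472.2 125.7 651.8] tilt 23.94 z [ 0.406 -0.008 -0.914] x [-0.914  0.011 -0.406] q [-1.685 -0.382  0.677  1.241  0.629  1.894  0.839] F [-3.8  2.1 -4.2] M [0.45 0.65 0.18] op 0.463 t 15.55
p [513.5  57.2 467.9] tilt 24.04 z [ 0.407 -0.014 -0.913] x [-0.913  0.014 -0.407] q [-1.006 -0.371  0.488  1.695  0.391  1.415  1.047] F [ 0.2  1.  -0.5] M [ 0.05  0.48 -0.03] op 0.461 t 16.05
delta tool units [ 0.427 -1.131  3.867] p [513.5  57.2 467.9]
```

```bash
python3 -m inch '[-1,0,-0.3,0.9,0, -1,0.1,-0.3,0.9,0, -1,0.1,-0.3,0.9,0, -1,0.1,-0.3,0.9,0, -1,0,0,0,0]'>/dev/null; python3 st.py; python3 - <<'E'
from h import *
c=read_camera("wrist");cv2.imwrite("pics/w4.png",c["image"])
c=read_camera("scene");cv2.imwrite("pics/s4.png",cv2.resize(c["image"][90:290,150:350],None,fx=3,fy=3,interpolation=cv2.INTER_CUBIC))
E
```

```text
p [558.7   6.  328.8] tilt 23.68 z [ 0.401 -0.018 -0.916] x [-0.916  0.015 -0.401] q [-1.004 -0.324  0.692  1.912  0.381  1.107  1.148] F [ 0.2 -0.2  0.3] M [-0.    0.54 -0.01] op 0.46 t 16.55
```

View pics/w4.png

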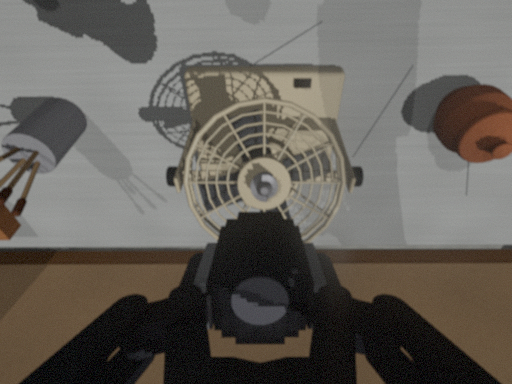

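View pics/s4.png

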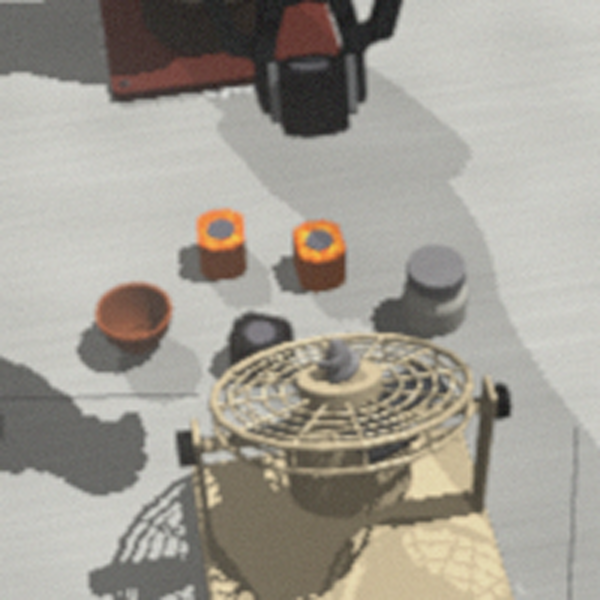

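```bash
cat > fit.py <<'E'
from h import *
import sys
def planefit(c,near=(640,5),verbose=True,rmax=110,zr=(110,260)):
    W=cloud(c).reshape(-1,3)
    n0=np.array([-.445,.004,.895]);f0=np.array([641.5,6,176.])
    d=W-f0; a=d@n0; rad=np.linalg.norm(d-np.outer(a,n0),axis=1)
    Q=W[(rad<90)&(abs(a+6)<12)&(rad>32)]
    rng=np.random.default_rng(0);best=0
    for i in range(3000):
        s=Q[rng.choice(len(Q),3,False)];nn=np.cross(s[1]-s[0],s[2]-s[0]);L=np.linalg.norm(nn)
        if L<800: continue
        nn/=L
        k=abs((Q-s[0])@nn)<1.5
        if k.sum()>best: best=k.sum();bk=k
    for _ in range(8):
        ce=Q[bk].mean(0);nn=np.linalg.svd(Q[bk]-ce)[2][2];nn*=np.sign(nn[2]);bk=abs((Q-ce)@nn)<2
    # hub points
    d=W-f0; a=(W-ce)@nn; lat=d-np.outer(d@nn,nn)
    H=W[(abs(a-6)<2.0)&(np.linalg.norm(lat,axis=1)<32)]
    return ce,nn,len(Q),bk.sum(),H,W
if __name__=="__main__":
    c=read_camera(sys.argv[1]); ce,nn,a,b,H,W=planefit(c)
    p,R,s=pose()
    print("n",nn.round(4),a,b,"hub n",len(H))
    if len(H): print("hub mean",H.mean(0).round(1),"plane-h",((H-ce)@nn).mean().round(2))
    print("tool z vs -n: rot vec deg (world)",np.degrees(np.cross(R[:,2],-nn)).round(2))
E
for n in wrist top scene; do python3 fit.py $n; done; python3 -c "
from h import *
c=read_camera('wrist');d=spot_point('stud','wrist');print(d);d=spot_point('stud_tip','wrist');print(d)
cv2.imwrite('pics/w5.png',cv2.resize(c['image'][90:250,180:350],None,fx=3.5,fy=3.5,interpolation=cv2.INTER_CUBIC))
print(proj(c,[641.5,6,176.]),proj(c,[630.2,6.1,198.9]))"
```

```text
n [-0.4433  0.0041  0.8963] 5620 4933 hub n 1094
hub mean [638.    8.1 175.6] plane-h 7.22
tool z vs -n: rot vec deg (world) [ 0.51 -2.26  0.26]
n [-0.447   0.0047  0.8945] 1191 682 hub n 168
hub mean [642.4   6.2 177.1] plane-h 6.32
tool z vs -n: rot vec deg (world) [ 0.46 -2.46  0.24]
n [-0.4457  0.0073  0.8952] 1372 1098 hub n 141
hub mean [650.    3.5 181.1] plane-h 6.85
tool z vs -n: rot vec deg (world) [ 0.33 -2.37  0.18]
[{'location': [259.2, 176.9], 'conf': 0.67}]
[{'location': [257.4, 183.2], 'conf': 0.83}]
[257.42535376 177.37464376] [256.99747118 183.63877982]
```

View pics/w5.png

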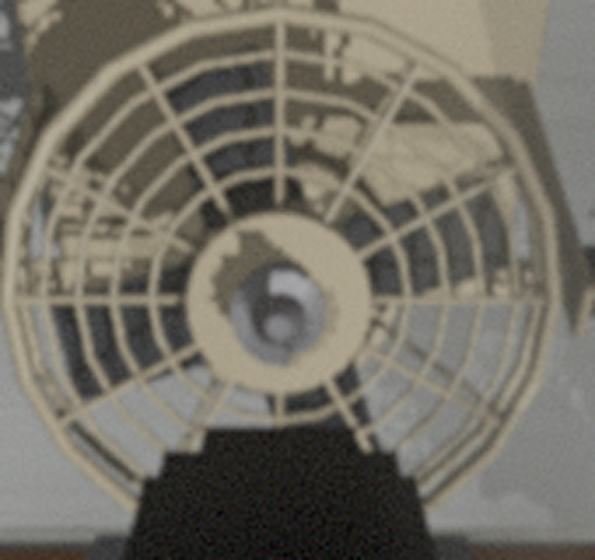

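```bash
cat > hub.py <<'E'
from h import *; from fit import planefit
import sys
c=read_camera("wrist"); ce,nn,a,b,H,W=planefit(c)
p,R,s=pose()
# cream mask of hub: pixels with hub depth
n=nn; A=(W-ce)@n
f0=np.array([641.5,6,176.])+0
e1=np.array([n[2],0,-n[0]]);e1/=np.linalg.norm(e1);e2=np.cross(n,e1)
# hub outline in plane coords: points of any kind with a in 4..9
m=(A>3.5)&(A<9.5)
D=(W-ce)-np.outer(A,n); u=D@e1;v=D@e2
u0=(f0-ce)@e1;v0=(f0-ce)@e2
m&=np.hypot(u-u0,v-v0)<34
U,V=u[m],v[m]
# rectify into grid & fit circle to hull
pts=np.stack([U,V],1).astype(np.float32)
(cx,cy),r=cv2.minEnclosingCircle(cv2.convexHull(pts))
from scipy.optimize import least_squares
hull=cv2.convexHull(pts)[:,0]
fit=least_squares(lambda q:np.hypot(hull[:,0]-q[0],hull[:,1]-q[1])-q[2],[cx,cy,r],loss="soft_l1")
print("minenc",cx,cy,r,"hullfit",fit.x.round(2))
for (x,y) in [(cx,cy),fit.x[:2]]:
    F=ce+6*n+e1*x+e2*y; print("foot",F.round(1),"in tool",(R.T@(F-p)).round(1))
print("n in tool",(R.T@n).round(4), "n",n.round(4),"TCP",p.round(1))
dt=spot_point("stud","wrist"); 
print("pred foot px",proj(c,ce+6*n+e1*fit.x[0]+e2*fit.x[1]).round(1),[d["location"] for d in dt])
print("nut top pred px",proj(c,p-34*R[:,2]).round(1))
E
python3 hub.py
```

```text
minenc 18.739274978637695 -0.42929670214653015 28.14716911315918 hullfit [18.59 -0.29 27.78]
foot [641.2   7.7 175.8] in tool [ -9.5   1.3 177.1]
foot [641.    7.8 175.7] in tool [ -9.3   1.4 177.1]
n in tool [ 0.0401 -0.0102 -0.9991] n [-0.4433  0.0049  0.8964] TCP [560.4   9.2 333.7]
pred foot px [259.6 177.7] [[259.7, 174.7], [260.1, 253.6]]
nut top pred px [256.6 298.5]
```

```bash
python3 st.py; for i in 1 2 3; do python3 -m inch '[-1,0,0,0,0]' | grep -E "ee_pos|time|rot"; done; python3 st.py
```

```text
p [560.4   9.  333.5] tilt 24.01 z [ 0.407 -0.015 -0.913] x [-0.913  0.012 -0.407] q [-1.005 -0.324  0.687  1.905  0.381  1.109  1.147] F [ 0.1  0.1 -1. ] M [ 0.01  0.5  -0.06] op 0.458 t 17.05
time: 17.15
ee_pos: [560.3, 8.8, 333.1]
tool_rot: [0.208, 0.008, 0.978, -0.006]
time: 17.25
ee_pos: [560.2, 8.7, 332.9]
tool_rot: [0.208, 0.008, 0.978, -0.006]
time: 17.35
ee_pos: [560.2, 8.6, 332.8]
tool_rot: [0.207, 0.008, 0.978, -0.006]
p [560.2   8.6 332.8] tilt 23.96 z [ 0.406 -0.016 -0.914] x [-0.914  0.013 -0.406] q [-1.005 -0.324  0.688  1.906  0.381  1.109  1.147] F [-0.1  0.3 -0.3] M [-0.    0.45  0.01] op 0.461 t 17.35
```

```bash
python3 -m inch '[-1,-0.5,0,-1,0, -1,-0.5,0,-1,0, -1,-0.5,0,-1,0, -1,-0.5,0,-1,0, -1,-0.5,0,-1,0]'>/dev/null;python3 -m inch '[-1,-0.5,0,-1,0, -1,-0.5,0,-1,0, -1,-0.5,0,-1,0]'>/dev/null; python3 st.py
```

```text
p [576.   11.2 692.4] tilt 24.05 z [ 0.407 -0.015 -0.913] x [-0.913  0.012 -0.407] q [-1.033 -0.005  0.903  0.96   0.073  1.77   1.456] F [ 1.1 -2.4 -0.7] M [-0.1   0.48 -0.05] op 0.458 t 18.15
```

```bash
python3 -m inch '[-1,-0.5,0.3,-1,0, -1,-0.5,0.3,-1,0, -1,-0.5,0.3,-1,0, -1,-0.5,0.3,-1,0]'>/dev/null; python3 st.py
```

```text
p [586.7  49.8 790.8] tilt 25.54 z [ 0.43  -0.032 -0.902] x [-0.903  0.01  -0.43 ] q [-0.503  0.288  0.626  0.396 -0.184  2.051  1.496] F [ 0.3  2.  -1.4] M [0.14 0.58 0.06] op 0.458 t 18.55
```

```bash
python3 -m inch '[-1,0,0.3,-1,0, -1,0,0.3,-1,0]'>/dev/null; python3 st.py
```

```text
p [579.9  81.7 822.7] tilt 29.03 z [ 0.485 -0.016 -0.874] x [-0.874 -0.016 -0.485] q [-0.463  0.32   0.499  0.254 -0.142  2.089  1.455] F [-12.7  -0.4  42.7] M [-0.22 -0.1  -0.1 ] op 0.461 t 18.75
```

```bash
python3 -m inch '[-1,0.5,-0.3,1,0, -1,0.5,-0.3,1,0, -1,0.5,-0.3,1,0, -1,0.5,-0.3,1,0, -1,0.5,-0.3,1,0]'>/dev/null;python3 st.py; python3 -m inch '[-1,0.5,-0.1,1,0, -1,0.5,-0.1,1,0, -1,0.5,0,1,0]'>/dev/null; python3 st.py; python3 go.py 585 8 290
```

```text
p [585.1  25.5 655.5] tilt 29.76 z [ 0.496 -0.03  -0.868] x [-0.868  0.006 -0.496] q [-0.881 -0.137  0.564  1.182  0.25   1.58   1.319] F [ 0.5 -1.7 -0.6] M [ 0.    0.51 -0.02] op 0.461 t 19.25
p [592.1  13.4 522. ] tilt 29.75 z [ 0.495 -0.03  -0.868] x [-0.868  0.009 -0.496] q [-0.86  -0.246  0.533  1.54   0.314  1.327  1.244] F [ 0.8  0.4 -1.1] M [ 0.04  0.6  -0.02] op 0.458 t 19.55
delta tool units [ 3.029 -0.014  4.951] p [592.1  13.4 522. ]
```

```bash
python3 -m inch '[-1,0.8,0,-0.4,0, -1,0.8,0,-0.4,0, -1,0.8,0,-0.4,0, -1,0.8,0,-0.4,0]'>/dev/null;python3 st.py
```

```text
p [497.6  12.6 525.5] tilt 29.95 z [ 0.499 -0.025 -0.866] x [-0.867  0.007 -0.499] q [-0.453 -0.381  0.15   1.661  0.233  1.363  1.266] F [-0.3 -0.3 -0.1] M [ 0.    0.56 -0.01] op 0.459 t 19.95
```

```bash
python3 -m inch '[-1,0.8,0,-0.4,0, -1,0.8,0,-0.4,0, -1,0.8,0,-0.4,0]'>/dev/null;python3 st.py
```

```text
p [473.5  10.  501.9] tilt 26.6 z [ 0.447 -0.02  -0.894] x [-0.894  0.02  -0.448] q [-0.239 -0.381  0.025  1.696  0.126  1.377  1.337] F [-0.1 -1.  -1. ] M [0.02 0.52 0.03] op 0.464 t 20.25
```

```bash
python3 go.py 590 8.4 279
```

```text
delta tool units [-0.11   0.088  6.287] p [473.5  10.  501.9]
```

Straight along tool z — go, then turn −45°.

```bash
python3 -m inch '[-1,0,0,1,0, -1,0,0,1,0, -1,0,0,1,0, -1,0,0,1,0, -1,0,0,1,0]'>/dev/null;python3 -m inch '[-1,-0.1,0.1,1,0, -1,0,0,0.2,-8, -1,0,0,0,-8, -1,0,0,0,-8, -1,0,0,0,-8]'>/dev/null; python3 -m inch '[-1,0,0,0,-8, -1,0,0,0,-5, -1,0,0,0,0, -1,0,0,0,0]'>/dev/null;python3 st.py; python3 hub.py
```

```text
p [588.2  11.7 281.1] tilt 26.53 z [ 0.446 -0.018 -0.895] x [-0.649 -0.694 -0.31 ] q [-0.319 -0.142  0.156  1.958  0.145  0.874  2.107] F [ 0.3 -0.2 -0.3] M [0.08 0.51 0.  ] op 0.458 t 21.65
minenc 15.740903854370117 14.866631507873535 28.15512466430664 hullfit [15.59 14.56 27.77]
foot [641.    8.3 175.7] in tool [  0.8  -0.8 118.1]
foot [640.9   8.  175.6] in tool [  1.1  -0.9 118.1]
n in tool [ 0.0051 -0.0108 -0.9999] n [-0.4433  0.0066  0.8963] TCP [588.3  11.5 281.3]
pred foot px [257.4 184.7] [[257.8, 180.2]]
nut top pred px [257.3 297.9]
```

```bash
python3 -c "
from h import *
c=read_camera('wrist');cv2.imwrite('pics/w6.png',c['image'])
a=read_camera('scene');cv2.imwrite('pics/s6.png',cv2.resize(a['image'][90:290,150:350],None,fx=3,fy=3,interpolation=cv2.INTER_CUBIC))"; python3 st.py
```

```text
p [588.5  11.  281.6] tilt 26.59 z [ 0.447 -0.018 -0.894] x [-0.649 -0.694 -0.31 ] q [-0.317 -0.143  0.155  1.958  0.144  0.873  2.109] F [-1.6  0.4 -1.2] M [0.01 0.51 0.  ] op 0.458 t 21.85
```

View pics/w6.png

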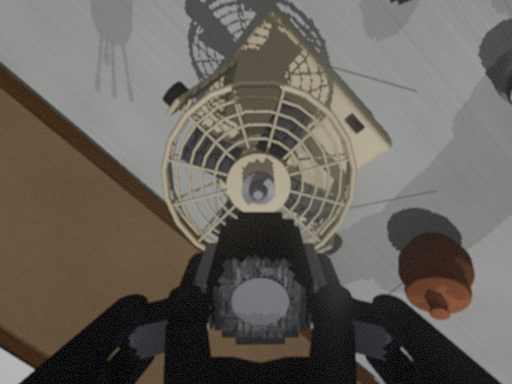

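View pics/s6.png

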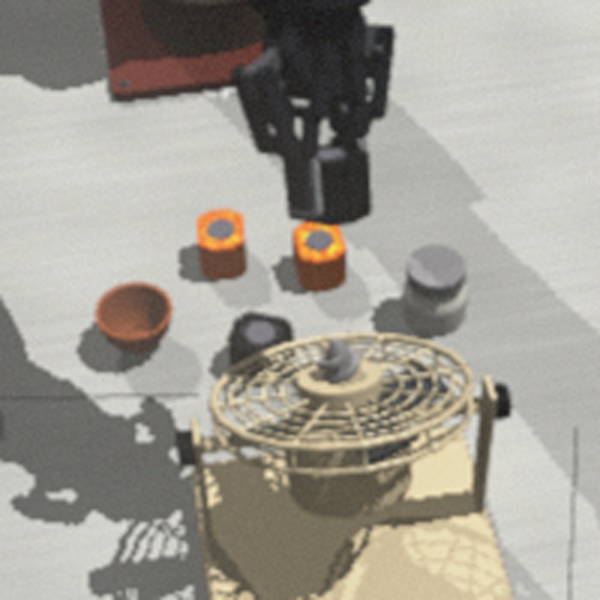

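```bash
python3 -m inch '[-1,0,-0.03,0.7,0, -1,0,0,0.7,0, -1,0,0,0.5,0, -1,0,0,0,0, -1,0,0,0,0]'>/dev/null; cat > rel.py <<'E'
from h import *
F=np.array([640.95,8.0,175.7]);n=np.array([-.4436,.0058,.8962])
p,R,s=pose()
xs=np.array([n[2],0,-n[0]]);xs/=np.linalg.norm(xs);ys=np.cross(n,xs)
d=p-F;y=R[:,1]
yaw=np.degrees(np.arctan2(y@ys,y@xs))-90  # nut x angle CCW of stud x
print("TCP height over hub %.1f lateral in tool x,y: %.1f %.1f  (rim h %.1f)"%(d@n,*(R.T@(d-n*(d@n)))[:2],d@n-4),"yaw %.1f"%((yaw+180)%360-180),"mis",np.degrees(np.cross(-n,R[:,2])@np.array([xs,ys]).T).round(2),"F tool",(R.T@s['ft_force']).round(1),"M tool",(R.T@s['moment']).round(2),"op %.3f t %.2f"%(s['opening'],s['time']))
E
python3 rel.py; python3 hub.py
```

```text
TCP height over hub 42.6 lateral in tool x,y: -1.0 -0.7  (rim h 38.6) yaw 44.0 mis [-0.73 -0.22] F tool [ 0.2 -0.1  1. ] M tool [-0.37  0.34 -0.02] op 0.458 t 22.35
minenc 21.952016830444336 20.223085403442383 28.06827735900879 hullfit [21.91 20.1  27.85]
foot [640.8   8.  175.5] in tool [ 1.6  1.7 43.4]
foot [640.8   7.9 175.5] in tool [ 1.7  1.7 43.4]
n in tool [ 0.0027 -0.0116 -0.9999] n [-0.4429  0.0079  0.8966] TCP [623.5   8.6 215.3]
pred foot px [260.4 219.9] [[260.4, 218.3]]
nut top pred px [257.  299.8]
```

```bash
python3 rel.py; python3 -m inch '[-1,0.04,0.02,0.1,0, -1,0,0,0,0, -1,0,0,0,0]'>/dev/null; python3 rel.py; python3 -c "
from h import *
c=read_camera('wrist');cv2.imwrite('pics/w7.png',cv2.resize(c['image'][150:350,150:370],None,fx=3,fy=3,interpolation=cv2.INTER_CUBIC))"
```

```text
TCP height over hub 43.6 lateral in tool x,y: -1.9 -1.2  (rim h 39.6) yaw 44.0 mis [-0.69 -0.35] F tool [0.8 0.1 1. ] M tool [-0.37  0.36 -0.04] op 0.457 t 22.45
TCP height over hub 38.7 lateral in tool x,y: 0.4 0.1  (rim h 34.7) yaw 44.0 mis [-0.7  -0.27] F tool [ 0.4 -0.   0.5] M tool [-0.35  0.32  0.04] op 0.460 t 22.75
```

View pics/w7.png

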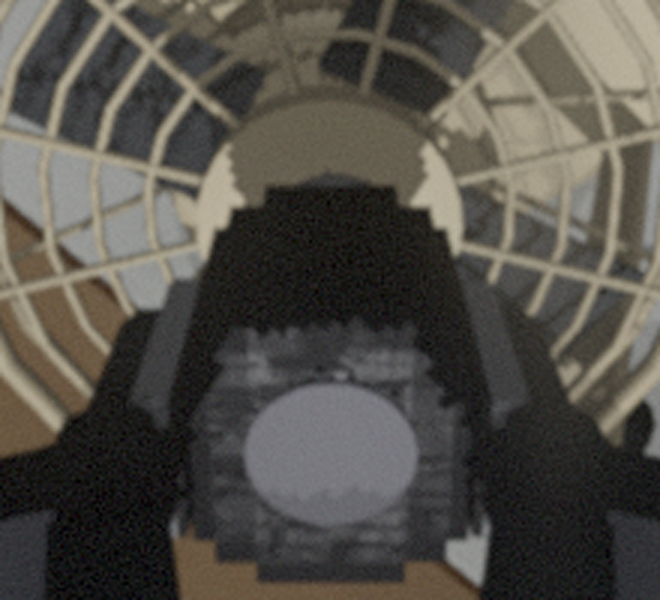

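```bash
python3 -m inch '[-1,0,0,0.2,0, -1,0,0,0.1,0, -1,0,0,0,0]'>/dev/null; python3 rel.py; python3 -m inch '[-1,0,0,0.15,0, -1,0,0,0,0]'>/dev/null; python3 rel.py
```

```text
TCP height over hub 25.4 lateral in tool x,y: 1.1 0.5  (rim h 21.4) yaw 44.1 mis [-0.73 -0.16] F tool [0.3 0.5 0.2] M tool [-0.42  0.43  0.03] op 0.461 t 23.10
TCP height over hub 19.6 lateral in tool x,y: 0.9 0.3  (rim h 15.6) yaw 44.1 mis [-0.72 -0.19] F tool [1.1 0.6 1.4] M tool [-0.4   0.34  0.04] op 0.461 t 23.30
```

Bore is over the tip with no force. Continue.

```bash
python3 -m inch '[-1,-0.01,0,0.12,0, -1,0,0,0,0]'>/dev/null; python3 rel.py; python3 -m inch '[-1,0,0,0.08,0, -1,0,0,0,0]'>/dev/null; python3 rel.py
```

```text
TCP height over hub 15.1 lateral in tool x,y: 0.4 0.1  (rim h 11.1) yaw 44.1 mis [-0.71 -0.21] F tool [0.3 0.6 1.2] M tool [-0.42  0.38 -0.01] op 0.459 t 23.50
TCP height over hub 12.1 lateral in tool x,y: 0.4 -0.0  (rim h 8.1) yaw 44.1 mis [-0.71 -0.22] F tool [0.7 1.  0.9] M tool [-0.4   0.39 -0.03] op 0.462 t 23.70
```

```bash
python3 -m inch '[-1,0,0,0.05,0, -1,0,0,0,0]'>/dev/null; python3 rel.py; python3 -m inch '[-1,0,0,0.04,0, -1,0,0,0,0]'>/dev/null; python3 rel.py
```

```text
TCP height over hub 10.5 lateral in tool x,y: 0.1 -0.3  (rim h 6.5) yaw 44.1 mis [-0.7  -0.26] F tool [ 0.2  0.5 -1.9] M tool [-0.54  0.38 -0.12] op 0.458 t 23.90
TCP height over hub 9.7 lateral in tool x,y: -0.2 -0.4  (rim h 5.7) yaw 44.0 mis [-0.69 -0.28] F tool [  3.5   2.8 -14.9] M tool [-1.03  1.11  0.05] op 0.460 t 24.10
```

```bash
python3 -m inch '[-1,0,0,0.01,6, -1,0,0,0.01,6, -1,0,0,0,0]'>/dev/null; python3 rel.py;python3 -m inch '[-1,0,0,0.01,6, -1,0,0,0,0]'>/dev/null; python3 rel.py
```

```text
TCP height over hub 9.3 lateral in tool x,y: -0.6 -2.0  (rim h 5.3) yaw 31.8 mis [-0.75 -0.4 ] F tool [  3.7  -1.7 -13.4] M tool [0.16 1.24 0.01] op 0.464 t 24.40
TCP height over hub 8.9 lateral in tool x,y: -0.7 -2.1  (rim h 4.9) yaw 25.8 mis [-0.76 -0.4 ] F tool [  2.8  -2.9 -14. ] M tool [0.38 1.23 0.01] op 0.458 t 24.60
```

```bash
python3 -m inch '[-1,0,0.01,0.01,6, -1,0,0.01,0,6, -1,0,0,0,0]'>/dev/null; python3 rel.py;python3 -m inch '[-1,0,0,0.01,6, -1,0,0,0.01,6, -1,0,0,0,0]'>/dev/null; python3 rel.py
```

```text
TCP height over hub 8.1 lateral in tool x,y: -0.5 -1.2  (rim h 4.1) yaw 13.7 mis [-0.77 -0.36] F tool [ 1.9 -3.3 -9.3] M tool [0.55 1.01 0.07] op 0.457 t 24.90
TCP height over hub 7.3 lateral in tool x,y: -0.8 0.0  (rim h 3.3) yaw 1.8 mis [-0.71 -0.37] F tool [  1.3  -1.8 -10.5] M tool [0.24 0.76 0.14] op 0.458 t 25.20
```

```bash
python3 -m inch '[0.3,0,0,0,0, 0.3,0,0,-0.12,0, 0.3,0,0,0,0, -1,0,0,0,0, -1,0,0,0,0]'>/dev/null; python3 rel.py;python3 -m inch '[-1,0,0,0,0]'>/dev/null; python3 rel.py
```

```text
TCP height over hub 11.3 lateral in tool x,y: 0.2 0.7  (rim h 7.3) yaw 2.1 mis [-0.69 -0.26] F tool [-0.4  0.3 -3.7] M tool [-0.11  0.66  0.02] op 0.464 t 25.70
TCP height over hub 11.3 lateral in tool x,y: 0.2 0.7  (rim h 7.3) yaw 2.1 mis [-0.69 -0.26] F tool [ 1.1  0.8 -4.3] M tool [-0.22  0.61 -0.01] op 0.462 t 25.80
```

```bash
python3 -m inch '[-1,0,0,0.01,7, -1,0,0,0.01,7, -1,0,0,0,0]'>/dev/null; python3 rel.py;python3 -m inch '[-1,0,0,0.01,7, -1,0,0,0.015,7, -1,0,0,0,0]'>/dev/null; python3 rel.py
```

```text
TCP height over hub 10.5 lateral in tool x,y: 0.1 0.5  (rim h 6.5) yaw -12.1 mis [-0.7  -0.28] F tool [ 0.4  0.2 -4.1] M tool [0.1  0.46 0.07] op 0.464 t 26.10
TCP height over hub 10.2 lateral in tool x,y: -0.1 0.5  (rim h 6.2) yaw -26.0 mis [-0.7 -0.3] F tool [  2.7  -1.7 -13.4] M tool [ 0.38  1.04 -0.01] op 0.461 t 26.40
```

```bash
python3 -m inch '[-1,0,0,0.01,7, -1,0,0,0.01,7, -1,0,0,0,0]'>/dev/null; python3 rel.py;python3 -m inch '[-1,0,0,0.01,7, -1,0,0,0.01,3, -1,0,0,0,0]'>/dev/null; python3 rel.py
```

```text
TCP height over hub 9.9 lateral in tool x,y: -0.4 0.9  (rim h 5.9) yaw -40.0 mis [-0.68 -0.36] F tool [  0.5  -1.8 -16.7] M tool [0.54 1.03 0.15] op 0.462 t 26.70
TCP height over hub 9.5 lateral in tool x,y: -0.8 1.0  (rim h 5.5) yaw -49.9 mis [-0.7  -0.39] F tool [  1.2  -4.3 -22.7] M tool [1.05 0.87 0.04] op 0.462 t 27.00
```

```bash
python3 -m inch '[-1,0,0,0.01,3, -1,0,0,0,0]'>/dev/null; python3 rel.py; python3 -m inch '[0.5,0,0,0,0, 0.5,0,0,0,0, 0.8,0,0,-0.6,0, 0.8,0,0,-1,0, 0.8,0,0,-1,0]'>/dev/null;python3 -m inch '[0.8,0,0,-1,0, 0.8,0.2,0,-0.8,0, 0.8,0,0,0,0]'>/dev/null; python3 rel.py; cat > chk.py <<'E'
from h import *
from fit import planefit
for nm in ["wrist","top","scene"]:
    c=read_camera(nm); cv2.imwrite(f"pics/chk_{nm}.png",c["image"])
    ce,nn,a,b,H,W=planefit(c)
    F=np.array([640.95,8.0,175.7]); n=nn
    A=(W-ce)@n; d=W-F; lat=np.linalg.norm(d-np.outer(d@n,n),axis=1)
    T=W[(lat<9)&(A>30)&(A<65)]; Hh=A[(lat>25)&(lat<28)&(A>3)&(A<10)]
    if len(T)<5: print(nm,"none",len(T));continue
    tc=np.median(T,0); 
    m=abs((T-tc)@n)<2.5; u=np.linalg.svd(T[m]-T[m].mean(0))[2][2];u*=np.sign(u@n)
    print(nm,"n",n.round(3),"top above guard",np.median((T-ce)@n).round(2),"hub above guard",np.median(Hh).round(2),len(T),"top tilt vs n",np.degrees(np.arccos(u@n)).round(1))
E
python3 chk.py
```

```text
TCP height over hub 9.4 lateral in tool x,y: -0.9 1.0  (rim h 5.4) yaw -52.9 mis [-0.7 -0.4] F tool [  0.5  -5.  -26.8] M tool [ 1.34  0.87 -0.02] op 0.463 t 27.20
TCP height over hub 187.4 lateral in tool x,y: 10.3 3.2  (rim h 183.4) yaw -52.8 mis [-0.58 -0.62] F tool [-0.1  0.5 -0.1] M tool [ 0.35  0.27 -0.04] op 0.904 t 28.00
wrist n [-0.445  0.004  0.896] top above guard 46.58 hub above guard 7.48 250 top tilt vs n 0.4
top n [-0.444  0.011  0.896] top above guard 46.04 hub above guard 7.0 47 top tilt vs n 2.6
scene n [-0.446  0.007  0.895] top above guard 46.81 hub above guard 6.73 24 top tilt vs n 1.8
```

View pics/chk_wrist.png

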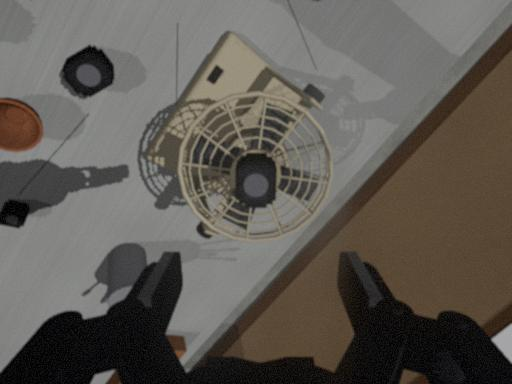

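```bash
python3 - <<'E'
from h import *
for nm in ["wrist","top"]:
    c=read_camera(nm); W=cloud(c).reshape(-1,3)
    for (x,y) in [(473,-25)]:
        r=np.hypot(W[:,0]-x,W[:,1]-y)
        T=W[(r<30)&(W[:,2]>30)&(W[:,2]<46)]; G=W[(r>40)&(r<60)&(abs(W[:,2])<12)]
        print(nm,len(T),np.median(T[:,2]),np.percentile(T[:,2],90),np.median(G[:,2]), T[:,:2].mean(0))
# rectified view of nut on stud
c=read_camera("wrist")
F=np.array([640.95,8.0,175.7]);n=np.array([-.4436,.0058,.8962]);xs=np.array([n[2],0,-n[0]]);xs/=np.linalg.norm(xs);ys=np.cross(n,xs)
N=480;h=40;src=[];dst=[]
for u,v in[(0,0),(N,0),(N,N),(0,N)]:
    X=F+38.5*n+xs*(h-v*2*h/N)+ys*(h-u*2*h/N); src.append(proj(c,X));dst.append([u,v])
M=cv2.getPerspectiveTransform(np.float32(src),np.float32(dst))
im=cv2.warpPerspective(c["image"],M,(N,N),flags=cv2.INTER_CUBIC);im=(255*(im/255.)**.5).astype(np.uint8);cv2.imwrite("pics/rect_n.png",im)
E
```

```text
wrist 1664 37.891099254078554 39.19514217555129 -0.2747958543082185 [471.13303433 -23.48548174]
top 40 37.87146997064234 39.80462280404855 0.02288337197029215 [465.25393575 -42.70422127]
```

View pics/rect_n.png

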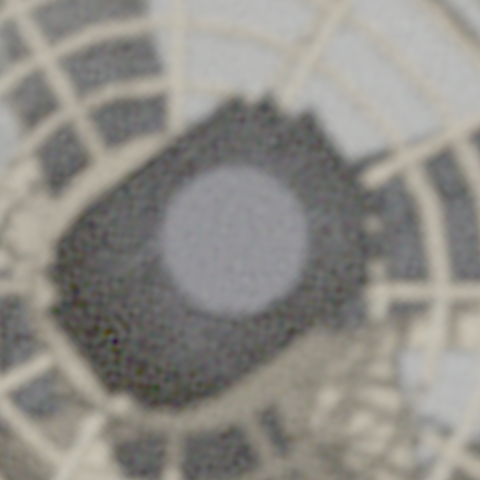

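```bash
python3 rel.py; python3 -m inch '[0.8,-0.2,-0.05,1,0, 0.8,0,0,1,0, 0.8,0,0,1,0, 0.8,0,0,0.3,0, 0.8,0,0,0,0]'>/dev/null; python3 rel.py
```

```text
TCP height over hub 181.8 lateral in tool x,y: 11.1 -0.2  (rim h 177.8) yaw -52.9 mis [-0.75 -0.11] F tool [-0.3 -0.1  0.3] M tool [ 0.43  0.27 -0.  ] op 0.900 t 28.30
TCP height over hub 49.3 lateral in tool x,y: 2.0 -3.6  (rim h 45.3) yaw -52.9 mis [-0.79  0.03] F tool [ 0.2 -0.6 -0.5] M tool [ 0.32  0.3  -0.01] op 0.897 t 28.80
```

```bash
python3 -m inch '[0.8,-0.05,0.08,0.5,0, 0.8,0,0,0.4,0, 0.8,0,0,0,0]'>/dev/null; python3 rel.py; python3 -m inch '[0.8,0,0,0.02,0, -1,0,0,0,0, -1,0,0,0,0, -1,0,0,0,0, -1,0,0,0,0]'>/dev/null; python3 rel.py
```

```text
TCP height over hub 15.4 lateral in tool x,y: -1.2 1.2  (rim h 11.4) yaw -52.9 mis [-0.72 -0.2 ] F tool [ 0.7  0.2 -0.3] M tool [ 0.42  0.35 -0.02] op 0.899 t 29.10
TCP height over hub 15.7 lateral in tool x,y: -1.7 0.8  (rim h 11.7) yaw -53.0 mis [-0.72 -0.22] F tool [  1.1  -6.7 -12.8] M tool [ 1.52  0.72 -0.07] op 0.460 t 29.60
```

```bash
python3 -m inch '[-1,0,0,0.02,2, -1,0,0,0,0]'>/dev/null; python3 rel.py; python3 -m inch '[-1,0,0,0,2, -1,0,0,0,0]'>/dev/null; python3 rel.py
```

```text
TCP height over hub 15.6 lateral in tool x,y: -2.1 0.8  (rim h 11.6) yaw -55.1 mis [-0.73 -0.24] F tool [  2.3 -10.1 -24.7] M tool [ 2.22  0.86 -0.07] op 0.455 t 29.80
TCP height over hub 15.6 lateral in tool x,y: -2.6 0.8  (rim h 11.6) yaw -57.1 mis [-0.76 -0.26] F tool [  0.6  -9.6 -23.9] M tool [ 2.31  0.47 -0.08] op 0.455 t 30.00
```

```bash
python3 -m inch '[0.5,0,0,0,0, 0.5,0,0,0,0, 0.8,0,0,-0.8,0, 0.8,0,0,-1,0, 0.8,0,0,-1,0]'>/dev/null;python3 -m inch '[0.8,0,0,-0.4,0, 0.8,0,0,0,0, 0.8,0,0,0,0]'>/dev/null; python3 rel.py; python3 chk.py; python3 - <<'E'
from h import *
from fit import planefit
for nm in ["wrist"]:
    c=read_camera(nm)
    ce,n,a,b,H,W=planefit(c)
    F=np.array([640.95,8.0,175.7]);d=W-F;A=(W-ce)@n;lat=np.linalg.norm(d-np.outer(d@n,n),axis=1)
    for lo,hi in[(22,24),(24,25),(25,26),(26,27),(27,28)]:
        m=(lat>lo)&(lat<hi)&(A>3)&(A<11);print(lo,m.sum(),np.percentile(A[m],[10,50,90]).round(2) if m.sum() else '')
    m=(lat<8)&(A>30)&(A<60);print(np.percentile(A[m],[10,50,90]).round(2))
    im=c["image"];u,v=proj(c,F).astype(int);cv2.imwrite("pics/wz.png",cv2.resize(im[v-80:v+80,u-90:u+90],None,fx=4,fy=4,interpolation=cv2.INTER_CUBIC))
E
```

```text
TCP height over hub 141.5 lateral in tool x,y: 0.5 1.7  (rim h 137.5) yaw -56.9 mis [-0.7  -0.26] F tool [ 0.6 -0.9  0.6] M tool [ 0.42  0.25 -0.03] op 0.898 t 30.80
wrist n [-0.445  0.004  0.895] top above guard 46.57 hub above guard 7.38 341 top tilt vs n 0.5
top n [-0.441  0.002  0.898] top above guard 46.3 hub above guard 6.8 50 top tilt vs n 7.0
scene n [-0.446  0.005  0.895] top above guard 46.68 hub above guard 6.79 29 top tilt vs n 2.3
22 36 [6.69 7.35 8.4 ]
24 65 [6.82 7.56 9.04]
25 107 [6.64 7.55 8.47]
26 123 [6.72 7.57 8.29]
27 139 [4.39 7.23 8.2 ]
[45.61 46.44 47.31]
```

View pics/wz.png

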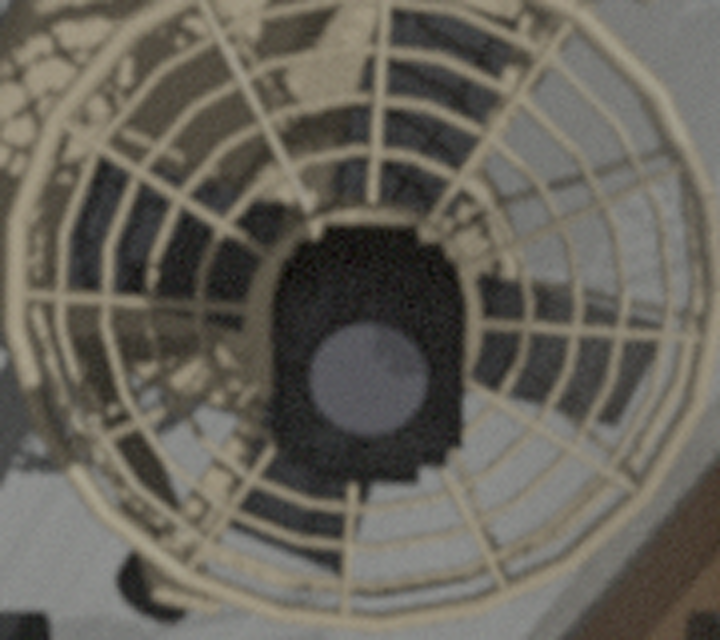

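View pics/chk_scene.png

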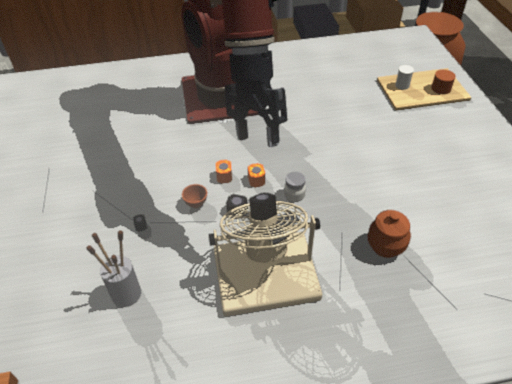

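```bash
python3 - <<'E'
from h import *
for nm in ["wrist","top","scene"]:
    c=read_camera(nm); W=cloud(c); im=c["image"]
    print(nm,proj(c,[471,-24,38]).round(1))
    u,v=proj(c,[471,-24,38]).astype(int)
    if not(10<u<500 and 10<v<370): continue
    Z=W[v-4:v+5,u-4:u+5,2]; print(np.nanmedian(Z).round(2)); print(im[v-12:v+13:3,u-12:u+13:3].sum(-1))
    P=W.reshape(-1,3);r=np.hypot(P[:,0]-471,P[:,1]+24);g=(r>45)&(r<70)&(abs(P[:,2])<8);print("table",np.nanmedian(P[g,2]))
E
```

```text
wrist [62.1 79. ]
38.57
[[ 93  73 108 142 127 105  97 107  90]
 [ 83 208 262 258 249 263 185 139 114]
 [197 270 264 272 251 263 263 229  64]
 [255 256 240 256 258 255 268 269 216]
 [261 262 256 258 265 254 250 250 268]
 [233 253 269 260 263 258 264 239 263]
 [138 256 259 271 262 254 249 252 264]
 [132 173 241 259 268 251 266 245 261]
 [ 85 104 142 230 258 240 261 222 121]]
table -0.32073486205033785
top [269.9 225.1]
672.66
[[111  89  81  68   7  84  92   3 399]
 [ 74  69 126  89   6  82 103  39 349]
 [ 83  87  55  90  70 103 105  42   0]
 [ 95  91  32 108 104 105 116  12  14]
 [100 101  59 118 118 132 107  32   4]
 [108 106  75 118 118  77 120 107  46]
 [105 112  92 138 138  11 120 116  63]
 [118 124 125 138 136  56 140 153  46]
 [128 128 142  57 149 117 152 160  42]]
table -0.014095365805891068
scene [236.8 200. ]
38.92
[[538 530 535 531 532 525 590 592 533]
 [599 533 526 522 536 569 592 592 596]
 [606 609 533 329 432 532 607 598 599]
 [610 497 189 280 331 285 194 289 602]
 [606 313 234 395 384 393 236 169 395]
 [600 191 193 312 394 331 203 233 535]
 [410 186 173 169 234 469 567 420 488]
 [332 175 179 535 485 406 490 312 532]
 [316 270 273 273 358 356 402 312 292]]
table -0.15235349971792492
```

```bash
python3 -m inch '[0.8,0,0,-0.5,0, 0.8,0,0,-0.5,0, 0.8,0,0,0,0, 0.8,0,0,0,0]'; python3 - <<'E'
from h import *
c=read_camera("wrist")
F=np.array([640.95,8.0,175.7]);n=np.array([-.4436,.0058,.8962])
from fit import planefit
ce,nn,a,b,H,W=planefit(c);A=(W-ce)@nn;d=W-F;lat=np.linalg.norm(d-np.outer(d@nn,nn),axis=1)
print("top-hub",np.median(A[(lat<8)&(A>30)&(A<60)])-np.median(A[(lat>23)&(lat<27)&(A>3)&(A<11)]))
t=read_camera("top");P=cloud(t).reshape(-1,3)
for x,y in[(471,-24),(473,-266)]:
    r=np.hypot(P[:,0]-x,P[:,1]-y);print("max z near nut",np.nanpercentile(P[r<15,2],95).round(1))
print(spot_point("nut_c_mid","scene")[:1])
from station import bot; print(bot.finish_job())
E
```

```text
time: 31.55
ee_pos: [561.5, 10.8, 338.9]
tool_rot: [0.206, 0.466, 0.854, 0.102]
ft_force: [0.5, 0.1, -0.6]
opening: 0.903
top-hub 38.95713608973002
max z near nut 596.6
max z near nut 29.8
[{'location': [137.9, 222.3], 'conf': 0.71}]
the job is handed in; nothing more can be done
None
```

I screwed the left big nut onto the stud; it fitted, and I left it fully home against the hub. I handed the job in at about 31.7 s, with no verdict reported.

**How it went:**
- The interface has no direct tilt command. I reached the stud's lean of about 26.4° by pushing the arm against its joint limits high above the table, with the nut already gripped upright.
- I set the nut on the stud 44° counter-clockwise and turned it clockwise, regripping it twice. It ended at about −57° by my estimate, past the −50° home position. It turned freely (0.15 N m or less) and sank with the thread.

**Last checks:**
- **Seating:** the pale disc sits about 39.0 mm above the hub face. The same disc measures about 38.9 mm above the rim on the untouched big nut, so the rim is on the hub to within about 0.1–0.2 mm. The wrist camera showed the nut about 0.5° from straight.
- **Angle:** −57° lies just past the stated 56° tight end, yet I felt no stop torque. I put that down to the 1–2° uncertainty in my angle estimate.
- **Tilt readings disagreed:** the top and scene cameras gave 2 to 7° for the nut's tilt, but from only 29 to 50 pixels. I trusted the wrist camera.
- **Other nuts:** I never touched the other big nut or the small nut. The top-camera height check for the big one was spoiled by the arm in view. The wrist camera had shown it standing at the right height shortly before.
- **Bystanders:** I never touched them, and the last scene picture showed them undisturbed.
- **Gripper:** it ended open and well clear of everything, with no contact force.

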